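# Set the bell timer from above

### The arm

A 6-joint arm with a two-finger parallel gripper is mounted at the origin on a cart in front of the work surface, level with it; the furniture and walls round the work are solid. World frame = base frame: x ahead of the robot, y to its left, z up, the work surface at z = 0. Lengths are in m, angles in rad, forces in N, time in s.
With the tool pointing down it reaches from about 0.375 to 0.9 m from the base axis. Payload 3.1 kg.
Tool frame: the origin (TCP) lies midway between the tips of the shut fingers; the grasp point (between the pads) lies 19 mm behind it (ctrl.grasp_offset is the distance from the TCP to the grasp point, in m); z points along the fingers, x is the direction in which the jaws open and shut, and the axes are right-handed (so a half turn about z gives the same grasp; the last joint's range is limited). The gripper opens to 87 mm and grips with 3 to 60 N. Pads are 19 mm wide; open, the fingers measure 117 mm over their backs; the gripper's body (75 mm by 190 mm) begins 51 mm behind the grasp point.
Start: joints at [0.518, 0.527, 1.433, -0, 1.181, -0.178], TCP at [0.479, 0.401, 0.223] pointing down, gripper open.
Joint ranges: [-3.08, 3.08], [-0.75, 2.2], [0.22, 2.44], [-1.43, 4.57], [0, 2.65], [-2.85, 2.85]. Speed limits (rad/s): [2.79, 2.79, 3.14, 3.14, 3.14, 3.14].

### API

Orientations are given as [roll, pitch, yaw] about the fixed x, y, z axes, in that order (R = Rz(yaw) Ry(pitch) Rx(roll)).
In Python, from rig import ctrl gives the robot as it stands.
- The arm moves only by the tool step_arm, never from a script. Its argument "rows" is one flat list of numbers, 7 for each row, row after row: the shift along the world's x, y, z in m, then the turn, a rotation vector about the world's x, y, z in rad, then the gripper command: -1 is fully open, 1 is shut, values between are in proportion. In form: [dx, dy, dz, rx, ry, rz, claw, dx, dy, dz, rx, ry, rz, claw, ...]. A call has 1 to 10 rows; each row shifts and turns the commanded pose from where the row before left it; what a row does not reach is not made up. A row lasts 1/10 s, in which the tool goes at most 50 mm and 8.59 degrees, less where a joint would pass 70% of its speed; a pose out of reach is approached as far as the arm can. A call is refused whole if a number of a shift passes 0.05 or a number of a turn 0.15, either way. A call with a gripper value outside its range is refused whole. The fingers move at their own pace and stop on an object; "force" is the grip in N (left out, the last holds). Time passes only in rows, so rows that do not move let the fingers close. It gives the time, the measured TCP pose, the force and the opening at its end, in the units of the state.
- ctrl.read_state(): the state, without advancing time (a new reading comes with each control period).
- ctrl.read_camera(name): name is "side" or "top"; returns a dict with "image" (480x640x3 uint8, red, green, blue), "range_z" (480x640 float32, m along the optical axis (not along the pixel's ray), 0 where there is no reading), "fx", "fy", "cx", "cy" (pixels), "dist" ([k1, k2, p1, p2, k3] as OpenCV has them; the pictures are not rectified), "view" (4x4, takes a point from world to camera coordinates). Camera axes: x right, y up, looking along -z (the intrinsics and any distortion apply to the point x, -y, -z); pixel columns grow to the right and rows downward; lengths in m; the calibration is good to about 2 mm. A picture is of the moment at which its call begins.
- ctrl.close_job(): hands the job in, once; it reports no verdict.
Trained networks look in the newest picture that a camera, given by its name, has taken for a name from the list of things; names that differ only in an ending like _2 or _b are one class to them, and where a whole thing is asked for, a point or a joint stands for the part that bears it (a point fixed in the world has none). Each returns a list of dicts, best first, with "conf" (0 to 1); they miss things now and then, are a little off and sometimes report something else, mostly with a low value. They report only what shows in the picture. A call takes as long as a camera call.
- ctrl.regions_of(target, camera): "region" (480x640 bool, what is visible of it) and "at" ([column, row] in pixels, amid what is visible of it).
- ctrl.mark_of(target, camera): "at" ([column, row] in pixels: a listed point, or the origin of a listed thing).
The state is a dict: "t": time; "joint_positions": joint angles; "joint_vel": joint speeds; "effort": joint torques, N m; "tcp_pos": TCP position; "tcp_rot": TCP orientation; "wrist_force": force on the tool from outside, world axes, zero at the start; "ft_torque": the same for the moment, N m; "finger_gap": finger opening in m.
Only numpy, scipy, OpenCV 4.12 (cv2) and the standard library are available. Lean on these libraries where they do the work, as an engineer would, in place of code of your own. Each camera call takes 0.05 s, during which the arm holds its last target. There are 200 camera calls.

### The job

Set the bench bell timer for the soak: push its pointer clockwise by the upright stud, past the top (60-minute) mark, until you feel it come up against the sprung stop inside, without forcing it. Then bring it back down until the pointer's tip stands in line with the rib of the steel rider on the rim, and let go. Leave the rider and the things round the timer where they are.

Things in the scene. Friction and masses are not known exactly. Their poses are not given: they have to be found in the camera images.
- timer: Bench bell timer screwed to the bench: grey case 164 x 164 mm, round aluminium dial (radius 80 mm) 40 mm above the bench; on the +x side a 74 mm wide extension, out to 127 mm from the dial axis, carries a 52 mm steel bell (top 50 mm high). Origin: under the dial axis, on the bench; z up. Black ticks every 5 minutes, longer ones every 15; the minutes run clockwise.
- zero_mark (a point): The zero tick, 55 mm from the dial axis, 135 degrees anticlockwise (from above) of the case's +x axis; at yaw 0 it is the near left end of the scale.
- top_mark (a point): The top mark, 60 minutes: a long tick between two flanking bars, 55 mm from the dial axis, 270 degrees (4.712 rad) clockwise of zero. Past it a sprung stop, hidden in the case, meets the pointer somewhere from 4.85 to 5.35 rad, elsewhere each time. It yields about 2 N per mm at the stud; beyond the pointer's own friction it counts as felt at 3 N and as forced at 22 N.
- pointer (a joint): Angle of the pointer, clockwise from above, rad: 0 at zero minutes, 4.712 at 60. It stays where it is left, held by friction of about 1.7 N at the stud.
- pointer_stud (a point): Middle of the bare length of the pointer's upright steel stud: diameter 16 mm (19 at its foot), 48 mm from the dial axis, from 49 to 82 mm above the bench; this point is at 68 mm. The bar below it is 10 mm wide with its top 50 mm above the bench, the hub (radius 13 mm) ends at 53 mm.
- pointer_tip (a point): Point at the tip of the pointer, 66 mm from the dial axis, 47 mm above the bench.
- rider (a joint): Angle of the preset rider, on the same scale as the pointer's. It is stiff and must stay as it is.
- rider_nose (a point): Inner edge of the rider, the dark steel tab (18 mm wide, from 67 to 86 mm off the dial axis, its top 51 mm above the bench) with a bright rib along its middle, clamped on the dial's rim; this point lies 66 mm from the dial axis, so it meets pointer_tip when the pointer is in line.
- parts_pot: Bystander: round white screw-top pot, 42 mm across, 20 mm high, standing loose. Origin under its centre.
- tally_counter: Bystander: white round tally counter, 43 x 52 x 20 mm, standing loose. Origin under its centre.
- loupe: Bystander: black eye loupe, a cup 36 mm across, 30 mm high, standing loose. Origin under its centre.

How it is judged:
On the way:
1. the pointer has been turned past the 60 mark and up against the stop inside (at least 3 N on it) (value of joint pointer above 4.8 rad and contact force between pointer and timer above 3 N), for 0.05 s.
At the end, for the whole second after the job is handed in: The pointer, having been up against the stop, rests with its tip within 6 mm (about a minute) of the rider's nose (horizontal distance between pointer_tip and rider_nose below 0.006 m and velocity of joint pointer between -0.02 and 0.02 rad/s); the robot touches nothing.
It fails at once if the stop is forced (more than 22 N on it) (contact force between pointer and timer above 22 N).
It fails at once if the rider is shifted by more than 3 mm (distance of rider_nose from where it was at the start of the episode above 0.003 m).
It fails at once if the parts pot is shifted by more than 15 mm (distance of parts_pot from where it was at the start of the episode above 0.015 m).
It fails at once if the tally counter is shifted by more than 15 mm (distance of tally_counter from where it was at the start of the episode above 0.015 m).
It fails at once if the loupe is shifted by more than 15 mm (distance of loupe from where it was at the start of the episode above 0.015 m).
It also fails if it takes over 72 s, if anything falls off the work surface, if the arm or the gripper's body presses on something with over 40 N, if the wrist force passes 120 N, or if a joint passes its speed limit or range.

## Working session

There is one attempt and no reset: what is moved stays moved. The work goes in short steps, Python scripts to look and compute and a tool call to move; the robot and the scene stay as the last step left them, time stands still between calls to the robot, and variables do not carry over. Pictures are saved under pics/ and viewed, about 8 in all and at most 12, crops included, and the job is handed in when it is done.

Besides the shell and the picture viewer there is one more tool, called after "Request:" as name(argument=value, ...), one argument or row to a line, values as JSON. step_arm: Moves the arm, as the interface text tells. Its arguments: {"type":"object","properties":{"rows":{"type":"array","items":{"type":"number"}},"force":{"type":"number"}},"required":["rows"]}

```bash
mkdir -p pics; ls
cat > h.py <<'E'
import numpy as np, cv2
from rig import ctrl
def ray(c,px):
    K=np.array([[c["fx"],0,c["cx"]],[0,c["fy"],c["cy"]],[0,0,1]])
    u=cv2.undistortPoints(np.array([[px]],float),K,np.array(c["dist"],float))[0,0]
    V=np.linalg.inv(np.array(c["view"]))
    return V[:3,3],V[:3,:3]@np.array([u[0],-u[1],-1.])
def at_z(c,px,z):
    o,d=ray(c,px); return o+d*(z-o[2])/d[2]
def proj(c,p):
    V=np.array(c["view"]);q=V[:3,:3]@np.array(p)+V[:3,3]
    K=np.array([[c["fx"],0,c["cx"]],[0,c["fy"],c["cy"]],[0,0,1]])
    return cv2.projectPoints(np.array([[q[0],-q[1],-q[2]]]),np.zeros(3),np.zeros(3),K,np.array(c["dist"],float))[0][0,0]
Z=dict(timer=0,zero_mark=.04,top_mark=.04,pointer_stud=.068,pointer_tip=.047,rider_nose=.047,parts_pot=0,tally_counter=0,loupe=0)
def marks(cam,names=Z):
    c=ctrl.read_camera(cam)
    for n in names:
        for r in ctrl.mark_of(n,cam)[:2]:
            print(cam,n,round(r["conf"],2),np.round(r["at"],1),np.round(at_z(c,r["at"],Z[n]),4))
    return c
E
python3 - <<'E'
from h import *
for k in("top","side"):
    c=marks(k); cv2.imwrite(f"pics/{k}0.png",c["image"][:,:,::-1])
s=ctrl.read_state();print(s["t"],s["tcp_pos"],s["tcp_rot"],s["wrist_force"],s["finger_gap"])
E
```

```text
pics
top timer 0.92 [329.2 231.7] [0.5565 0.1573 0.    ]
top zero_mark 0.85 [304.6 244.4] [0.5289 0.1997 0.04  ]
top zero_mark 0.46 [354.9 200.8] [0.6044 0.1138 0.04  ]
top top_mark 0.89 [350.9 261.6] [0.4998 0.1211 0.04  ]
top pointer_stud 0.71 [306.9 227.1] [0.5544 0.1951 0.068 ]
top pointer_tip 0.97 [297.5 225.4] [0.5605 0.2116 0.047 ]
top rider_nose 0.47 [354.8 201.7] [0.6014 0.1144 0.047 ]
top parts_pot 0.9 [263.1 220.1] [0.5772 0.2756 0.    ]
top tally_counter 0.88 [403.4 262.6] [0.5015 0.026  0.    ]
top loupe 0.81 [279.  283.5] [0.4641 0.2458 0.    ]
side timer 0.58 [349.4 274.3] [0.5542 0.1483 0.    ]
side zero_mark 0.75 [311.5 259. ] [0.5208 0.2004 0.04  ]
side zero_mark 0.66 [268.9 291.5] [0.4328 0.2196 0.04  ]
side top_mark 0.68 [348.2 285.8] [0.5076 0.1237 0.04  ]
side pointer_stud 0.72 [327.2 232.7] [0.5607 0.1964 0.068 ]
side pointer_tip 0.75 [316.9 237.1] [0.5591 0.2153 0.047 ]
side pointer_tip 0.75 [399.3 336.8] [0.4663 0.0136 0.047 ]
side rider_nose 0.4 [387.1 248.8] [0.5998 0.1069 0.047 ]
side parts_pot 0.68 [295.8 236.9] [0.5732 0.2695 0.    ]
side parts_pot 0.47 [398.9 331.6] [0.5015 0.0275 0.    ]
side tally_counter 0.74 [399.9 334.2] [0.4982 0.024  0.    ]
side loupe 0.89 [269.  285.1] [0.4642 0.2466 0.    ]
1.0 [0.47920081 0.40123423 0.22257225] [ 3.14158337e+00 -5.84819437e-05  6.97055924e-01] [-0.94944686 -0.05313914 -0.44213995] 0.08702096572951512
```

Run:
```python
import cv2,numpy as np
a=cv2.imread("pics/top0.png")[170:310,240:430]; b=cv2.imread("pics/side0.png")[200:360,250:430]
f=lambda i:cv2.resize(i,(400,int(i.shape[0]*400/i.shape[1])),interpolation=cv2.INTER_CUBIC)
a,b=f(a),f(b);h=max(len(a),len(b));p=lambda i:np.pad(i,((0,h-len(i)),(0,0),(0,0)))
cv2.imwrite("pics/both.png",np.hstack([p(a),p(b)]))
```

```text
(no output)
```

View pics/both.png

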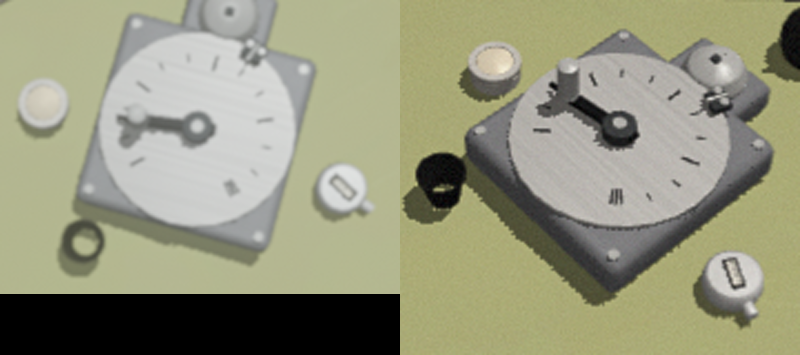

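View pics/top0.png

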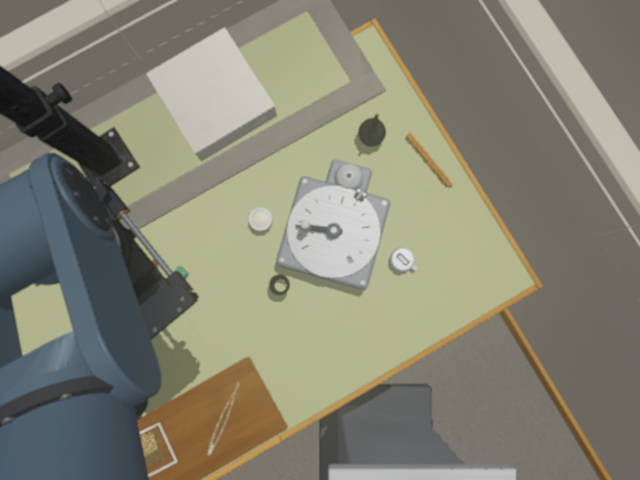

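The top view shows the dial centre near (334,230), the pointer to the left with its stud at (306,227), the rider at about (360,195) beside the bell at (349,175), and the top mark at (351,261). Only the bystanders are near the dial, and all are low. Next I'll fit the dial.

```bash
cat >> h.py <<'E'
def dial(cam,c):
    # least-squares: timer pose (x,y,yaw) from dial disc outline
    g=c["image"].astype(int); 
    ctr=proj(c,[.5565,.157,.04]).astype(int)
    r=ctrl.regions_of("timer",cam)[0]["region"]
    m=((g.min(2)>175)&r).astype(np.uint8)
    m=cv2.morphologyEx(m,cv2.MORPH_CLOSE,np.ones((5,5)))
    m=cv2.morphologyEx(m,cv2.MORPH_OPEN,np.ones((7,7)))
    k=max(cv2.findContours(m,0,2)[0],key=cv2.contourArea)
    h=cv2.convexHull(k)[:,0]
    P=np.array([at_z(c,p,.04)[:2] for p in h])
    from scipy.optimize import least_squares
    s=least_squares(lambda q:np.hypot(*(P-q[:2]).T)-q[2],[*P.mean(0),.08],loss="soft_l1",f_scale=.001)
    print(cam,"dial",s.x.round(4),"rms",np.sqrt((s.fun**2).mean()).round(4)); return s.x
E
python3 - <<'E'
from h import *
for k in("top","side"):
    c=ctrl.read_camera(k); x=dial(k,c)
    for n in("zero_mark","top_mark","pointer_stud","pointer_tip","rider_nose"):
        for r in ctrl.mark_of(n,k)[:1]:
            p=at_z(c,r["at"],Z[n])[:2]-x[:2]; print(n,"ang",np.arctan2(p[1],p[0]).round(3),"r",np.hypot(*p).round(4))
    for n in("rider","pointer"):
        for r in ctrl.regions_of(n,k)[:1]:
            v,u=np.nonzero(r["region"]); p=at_z(c,[u.mean(),v.mean()],.05)[:2]-x[:2]
            print(n,r["conf"],len(u),"ang",np.arctan2(p[1],p[0]).round(3),"r",np.hypot(*p).round(4))
E
```

```text
top dial [0.553  0.1507 0.0792] rms 0.0004
zero_mark ang 2.137 r 0.0612
top_mark ang -2.662 r 0.0619
pointer_stud ang 1.474 r 0.0476
pointer_tip ang 1.448 r 0.065
rider_nose ang -0.65 r 0.0619
rider 0.4 123 ang -0.636 r 0.0755
pointer 0.9 465 ang 1.443 r 0.0219
side dial [0.5468 0.1439 0.0722] rms 0.0064
zero_mark ang 1.12 r 0.0744
top_mark ang -2.654 r 0.0507
pointer_stud ang 1.449 r 0.0485
pointer_tip ang 1.424 r 0.0741
rider_nose ang -0.677 r 0.0609
```

Request:
step_arm(
  rows=[0.0053,-0.0135,0,0,0,0.1435,0.356,0.0053,-0.0135,0,0,0,0.1435,0.356,0.0053,-0.0135,0,0,0,0.1435,0.356,0.0053,-0.0135,0,0,0,0.1435,0.356,0.0053,-0.0135,0,0,0,0.1435,0.356,0.0053,-0.0135,0,0,0,0.1435,0.356,0.0053,-0.0135,0,0,0,0.1435,0.356,0.0053,-0.0135,0,0,0,0.1435,0.356,0.0053,-0.0135,0,0,0,0.1435,0.356,0.0053,-0.0135,0,0,0,0.1435,0.356],
)

```text
t: 2.9
tcp_pos: [0.5324, 0.2657, 0.2226]
tcp_rot: [3.141, 0.0, 2.138]
wrist_force: [0.5, 0.3, -1.1]
finger_gap: 0.0286
```

Request:
step_arm(
  rows=[0.0053,-0.0135,0,0,0,0.1435,0.356,0.0053,-0.0135,0,0,0,0.1435,0.356,0.0053,-0.0135,0,0,0,0.1435,0.356,0.0053,-0.0135,0,0,0,0.1435,0.356,0.0053,-0.0135,0,0,0,0.1435,0.356,0,0,-0.03,0,0,0,0.356,0,0,-0.03,0,0,0,0.356,0,0,-0.03,0,0,0,0.356,0,0,-0.02,0,0,0,0.356,0,0,0,0,0,0,0.356],
)

```text
t: 3.9
tcp_pos: [0.5564, 0.1983, 0.1096]
tcp_rot: [-3.139, -0.006, 2.849]
wrist_force: [-0.4, -0.1, 0.7]
finger_gap: 0.0281
```

Run:
```python
from h import *
s=ctrl.read_state();print(s["t"],s["tcp_pos"],s["tcp_rot"],s["wrist_force"],s["finger_gap"],s["joint_positions"])
o=[]
for k in("top","side"):
    c=marks(k,["pointer_stud"]); t=s["tcp_pos"]; u=proj(c,[.5586,.1984,.068]).astype(int)
    i=c["image"][u[1]-50:u[1]+50,u[0]-65:u[0]+65,::-1]
    o.append(cv2.resize(i,(390,300),interpolation=cv2.INTER_CUBIC)); print(u,proj(c,t))
cv2.imwrite("pics/a.png",np.hstack(o))
```

```text
3.9 [0.55637382 0.19825752 0.10963352] [-3.13864631 -0.00615099  2.84930022] [-0.40302687 -0.05333503  0.66957859] 0.02808281410580214 [ 1.53259425e-01  6.31884292e-01  1.61274980e+00 -1.00807445e-05
  9.03778791e-01 -2.69604359e+00]
[304 224] [304.09005365 221.92679365]
side pointer_stud 0.89 [326.9 235. ] [0.5564 0.1942 0.068 ]
[325 233] [324.74147071 216.03091993]
```

View pics/a.png

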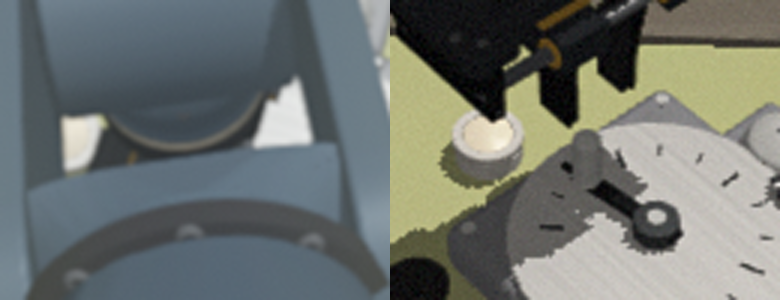

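The fingers straddle the stud: in the side crop they are at (565,110) and (620,80), with the stud at (587,140). I'll lower now.

Request:
step_arm(
  rows=[0.001,-0.001,-0.015,0,0,0,0.356,0,0,-0.015,0,0,0,0.356,0,0,-0.012,0,0,0,0.356,0,0,-0.01,0,0,0,0.356,0,0,0,0,0,0,0.356,0,0,0,0,0,0,0.356],
)

```text
t: 4.7
tcp_pos: [0.5599, 0.1978, 0.0608]
tcp_rot: [3.141, 0.0, 2.85]
wrist_force: [-0.7, 0.1, 0.6]
finger_gap: 0.0282
```

Run:
```python
from h import *
s=ctrl.read_state();print(s["t"],s["tcp_pos"],s["tcp_rot"],s["wrist_force"],s["finger_gap"],s["joint_positions"])
# arc plan: tool centre leads stud; rows of 0.1 rad from angle 1.455
C=np.array([.553,.1507]);R=.048
p=lambda a:C+R*np.array([np.cos(a),np.sin(a)])
a=1.455;q=p(a)
for blk in range(4):
    L=[]
    for i in range(10):
        a-=.1; n=p(a).round(4); d=n-q; q=n; L+=[*d.round(4),0,0,0,-.1,.356]
    print(round(a,3),q,[float(round(v,4)) for v in L])
```

```text
4.7 [0.55993446 0.1977743  0.06075684] [3.14144615e+00 3.26337467e-04 2.84955538e+00] [-0.71798807  0.114447    0.5940325 ] 0.028198078056624398 [ 1.51509215e-01  7.07311278e-01  1.63515815e+00 -1.07735522e-05
  7.98765596e-01 -2.69803868e+00]
0.455 [0.5961 0.1718] [0.0048, -0.0008, 0.0, 0.0, 0.0, -0.1, 0.356, 0.0046, -0.0013, 0.0, 0.0, 0.0, -0.1, 0.356, 0.0045, -0.0017, 0.0, 0.0, 0.0, -0.1, 0.356, 0.0043, -0.0021, 0.0, 0.0, 0.0, -0.1, 0.356, 0.004, -0.0026, 0.0, 0.0, 0.0, -0.1, 0.356, 0.0038, -0.003, 0.0, 0.0, 0.0, -0.1, 0.356, 0.0035, -0.0033, 0.0, 0.0, 0.0, -0.1, 0.356, 0.0031, -0.0037, 0.0, 0.0, 0.0, -0.1, 0.356, 0.0027, -0.0039, 0.0, 0.0, 0.0, -0.1, 0.356, 0.0023, -0.0042, 0.0, 0.0, 0.0, -0.1, 0.356]
-0.545 [0.594  0.1258] [0.0019, -0.0044, 0.0, 0.0, 0.0, -0.1, 0.356, 0.0014, -0.0046, 0.0, 0.0, 0.0, -0.1, 0.356, 0.001, -0.0047, 0.0, 0.0, 0.0, -0.1, 0.356, 0.0005, -0.0048, 0.0, 0.0, 0.0, -0.1, 0.356, 0.0001, -0.0048, 0.0, 0.0, 0.0, -0.1, 0.356, -0.0005, -0.0047, 0.0, 0.0, 0.0, -0.1, 0.356, -0.0009, -0.0047, 0.0, 0.0, 0.0, -0.1, 0.356, -0.0014, -0.0046, 0.0, 0.0, 0.0, -0.1, 0.356,
[... 346 characters left out ...]
.0043, -0.0022, 0.0, 0.0, 0.0, -0.1, 0.356, -0.0044, -0.0018, 0.0, 0.0, 0.0, -0.1, 0.356, -0.0047, -0.0013, 0.0, 0.0, 0.0, -0.1, 0.356, -0.0047, -0.0008, 0.0, 0.0, 0.0, -0.1, 0.356, -0.0048, -0.0004, 0.0, 0.0, 0.0, -0.1, 0.356]
-2.545 [0.5133 0.1237] [-0.0048, 0.0001, 0.0, 0.0, 0.0, -0.1, 0.356, -0.0047, 0.0006, 0.0, 0.0, 0.0, -0.1, 0.356, -0.0047, 0.0011, 0.0, 0.0, 0.0, -0.1, 0.356, -0.0045, 0.0015, 0.0, 0.0, 0.0, -0.1, 0.356, -0.0044, 0.002, 0.0, 0.0, 0.0, -0.1, 0.356, -0.0042, 0.0024, 0.0, 0.0, 0.0, -0.1, 0.356, -0.0039, 0.0028, 0.0, 0.0, 0.0, -0.1, 0.356, -0.0036, 0.0032, 0.0, 0.0, 0.0, -0.1, 0.356, -0.0032, 0.0035, 0.0, 0.0, 0.0, -0.1, 0.356, -0.0029, 0.0038, 0.0, 0.0, 0.0, -0.1, 0.356]
```

Request:
step_arm(
  rows=[0.0048,-0.0008,0,0,0,-0.1,0.356,0.0046,-0.0013,0,0,0,-0.1,0.356,0.0045,-0.0017,0,0,0,-0.1,0.356,0.0043,-0.0021,0,0,0,-0.1,0.356,0.004,-0.0026,0,0,0,-0.1,0.356,0.0038,-0.003,0,0,0,-0.1,0.356,0.0035,-0.0033,0,0,0,-0.1,0.356,0.0031,-0.0037,0,0,0,-0.1,0.356,0.0027,-0.0039,0,0,0,-0.1,0.356,0.0023,-0.0042,0,0,0,-0.1,0.356],
)

```text
t: 5.7
tcp_pos: [0.5967, 0.1715, 0.0611]
tcp_rot: [-3.141, -0.001, 1.845]
wrist_force: [-2.0, 0.2, 0.4]
finger_gap: 0.0281
```

Request:
step_arm(
  rows=[0.0019,-0.0044,0,0,0,-0.1,0.356,0.0014,-0.0046,0,0,0,-0.1,0.356,0.001,-0.0047,0,0,0,-0.1,0.356,0.0005,-0.0048,0,0,0,-0.1,0.356,0.0001,-0.0048,0,0,0,-0.1,0.356,-0.0005,-0.0047,0,0,0,-0.1,0.356,-0.0009,-0.0047,0,0,0,-0.1,0.356,-0.0014,-0.0046,0,0,0,-0.1,0.356,-0.0019,-0.0045,0,0,0,-0.1,0.356,-0.0023,-0.0042,0,0,0,-0.1,0.356],
)

```text
t: 6.7
tcp_pos: [0.5958, 0.1256, 0.0614]
tcp_rot: [3.141, -0.002, 0.845]
wrist_force: [-0.4, 2.4, 0.5]
finger_gap: 0.0279
```

Run:
```python
from h import *
s=ctrl.read_state();print(s["t"],s["tcp_pos"],s["wrist_force"],s["finger_gap"],s["joint_positions"])
d=np.array(s["tcp_pos"])[:2]-[.553,.1507];print(np.hypot(*d),np.arctan2(d[1],d[0]))
o=[]
for k in("top","side"):
    c=marks(k,["pointer_stud","pointer_tip"]); u=proj(c,[.553,.1507,.068]).astype(int)
    i=c["image"][u[1]-60:u[1]+60,u[0]-78:u[0]+78,::-1]
    o.append(cv2.resize(i,(390,300),interpolation=cv2.INTER_CUBIC))
cv2.imwrite("pics/b.png",np.hstack(o))
```

```text
6.7 [0.59584725 0.12561596 0.06142319] [-0.43483468  2.35380721  0.48525394] 0.027949396471884737 [ 2.39706130e-02  7.19710145e-01  1.59634559e+00  1.33177624e-03
  8.23539896e-01 -8.22067381e-01]
0.04964973666159543 -0.5296368962615827
side pointer_stud 0.61 [375.4 236.8] [0.5951 0.1276 0.068 ]
side pointer_tip 0.69 [379.8 237.1] [0.6151 0.129  0.047 ]
```

View pics/b.png

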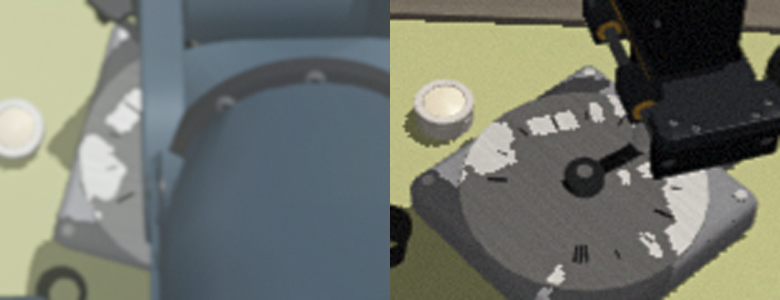

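The pointer follows the tool: in the side crop the bar runs from the hub at (585,178) to the gripper at (640,150). The felt force is about 2 N, so I'll continue.

Request:
step_arm(
  rows=[-0.0026,-0.004,0,0,0,-0.1,0.356,-0.0031,-0.0036,0,0,0,-0.1,0.356,-0.0034,-0.0034,0,0,0,-0.1,0.356,-0.0038,-0.003,0,0,0,-0.1,0.356,-0.004,-0.0026,0,0,0,-0.1,0.356,-0.0043,-0.0022,0,0,0,-0.1,0.356,-0.0044,-0.0018,0,0,0,-0.1,0.356,-0.0047,-0.0013,0,0,0,-0.1,0.356,-0.0047,-0.0008,0,0,0,-0.1,0.356,-0.0048,-0.0004,0,0,0,-0.1,0.356],
)

```text
t: 8.0
tcp_pos: [0.5574, 0.1017, 0.0609]
tcp_rot: [-3.141, -0.005, -0.153]
wrist_force: [2.4, -0.5, -1.4]
finger_gap: 0.0281
```

Request:
step_arm(
  rows=[-0.0048,0.0001,0,0,0,-0.1,0.356,-0.0047,0.0006,0,0,0,-0.1,0.356,-0.0047,0.0011,0,0,0,-0.1,0.356,-0.0045,0.0015,0,0,0,-0.1,0.356,-0.0044,0.002,0,0,0,-0.1,0.356,-0.0042,0.0024,0,0,0,-0.1,0.356,-0.0039,0.0028,0,0,0,-0.1,0.356,-0.0036,0.0032,0,0,0,-0.1,0.356,-0.0032,0.0035,0,0,0,-0.1,0.356,-0.0029,0.0038,0,0,0,-0.1,0.356],
)

```text
t: 9.0
tcp_pos: [0.5144, 0.122, 0.0607]
tcp_rot: [3.141, -0.002, -1.153]
wrist_force: [-0.4, -3.8, 1.1]
finger_gap: 0.0277
```

Run:
```python
from h import *
s=ctrl.read_state();print(s["t"],s["tcp_pos"],s["wrist_force"],s["finger_gap"],s["joint_positions"])
q=np.array(s["tcp_pos"])[:2];C=np.array([.553,.1507]);d=q-C;a=np.arctan2(d[1],d[0]);print(np.hypot(*d),a)
c=marks("side",["pointer_stud","pointer_tip"])
for b in range(3):
    L=[]
    for i in range(8):
        a-=.03; n=C+.0485*np.array([np.cos(a),np.sin(a)]); L.append((n-q).round(4).tolist()); q=q+L[-1]
    print(a,L)
```

```text
9.0 [0.51443737 0.12203921 0.06074895] [-0.35715361 -3.79769366  1.13107616] 0.02767178031286858 [ 0.02247718  0.65242206  1.80226618 -0.0028575   0.68724592  1.17726014]
0.048047032563816795 -2.502440280794784
side pointer_stud 0.69 [355.5 270.6] [0.5199 0.1194 0.068 ]
side pointer_tip 0.77 [354.3 286.3] [0.5074 0.113  0.047 ]
-2.7424402807947823 [[-0.0012, 0.0009], [-0.0008, 0.0012], [-0.0008, 0.0012], [-0.0007, 0.0013], [-0.0007, 0.0013], [-0.0007, 0.0013], [-0.0006, 0.0013], [-0.0006, 0.0013]]
-2.9824402807947807 [[-0.0006, 0.0014], [-0.0005, 0.0013], [-0.0004, 0.0014], [-0.0005, 0.0014], [-0.0003, 0.0014], [-0.0004, 0.0014], [-0.0003, 0.0014], [-0.0002, 0.0015]]
-3.222440280794779 [[-0.0002, 0.0014], [-0.0002, 0.0015], [-0.0001, 0.0014], [-0.0001, 0.0015], [-0.0, 0.0014], [-0.0, 0.0015], [0.0, 0.0014], [0.0001, 0.0015]]
```

Request:
step_arm(
  rows=[-0.0009,0.0011,0,0,0,-0.03,0.356,-0.0008,0.0012,0,0,0,-0.03,0.356,-0.0008,0.0012,0,0,0,-0.03,0.356,-0.0007,0.0013,0,0,0,-0.03,0.356,-0.0007,0.0013,0,0,0,-0.03,0.356,-0.0007,0.0013,0,0,0,-0.03,0.356,-0.0006,0.0013,0,0,0,-0.03,0.356,-0.0006,0.0013,0,0,0,-0.03,0.356],
)

```text
t: 9.95
tcp_pos: [0.509, 0.1327, 0.0606]
tcp_rot: [-3.142, -0.0, -1.389]
wrist_force: [0.2, -2.8, 0.4]
finger_gap: 0.0281
```

Request:
step_arm(
  rows=[-0.0006,0.0014,0,0,0,-0.03,0.356,-0.0005,0.0013,0,0,0,-0.03,0.356,-0.0004,0.0014,0,0,0,-0.03,0.356],
)

```text
t: 10.25
tcp_pos: [0.5073, 0.1368, 0.0606]
tcp_rot: [3.141, -0.0, -1.479]
wrist_force: [-0.8, -3.1, 0.2]
finger_gap: 0.0282
```

Request:
step_arm(
  rows=[-0.0005,0.0014,0,0,0,-0.03,0.356,-0.0003,0.0014,0,0,0,-0.03,0.356],
)

```text
t: 10.45
tcp_pos: [0.5065, 0.1396, 0.0606]
tcp_rot: [3.141, -0.0, -1.539]
wrist_force: [-0.2, -2.5, 1.1]
finger_gap: 0.0276
```

Request:
step_arm(
  rows=[-0.0004,0.0014,0,0,0,-0.03,0.356,-0.0003,0.0014,0,0,0,-0.03,0.356],
)

```text
t: 10.65
tcp_pos: [0.5058, 0.1425, 0.0606]
tcp_rot: [3.141, -0.0, -1.599]
wrist_force: [-0.4, -2.3, 0.8]
finger_gap: 0.0282
```

Request:
step_arm(
  rows=[-0.0002,0.0014,0,0,0,-0.03,0.356,-0.0002,0.0014,0,0,0,-0.03,0.356],
)

```text
t: 10.85
tcp_pos: [0.5053, 0.1453, 0.0606]
tcp_rot: [3.141, -0.0, -1.659]
wrist_force: [0.0, -2.7, 1.2]
finger_gap: 0.0282
```

Request:
step_arm(
  rows=[-0.0002,0.0014,0,0,0,-0.03,0.356,-0.0001,0.0014,0,0,0,-0.03,0.356],
)

```text
t: 11.05
tcp_pos: [0.505, 0.1482, 0.0606]
tcp_rot: [3.141, -0.0, -1.719]
wrist_force: [-0.8, -2.5, 1.1]
finger_gap: 0.028
```

Request:
step_arm(
  rows=[-0.0001,0.0014,0,0,0,-0.03,0.356,0,0.0014,0,0,0,-0.03,0.356],
)

```text
t: 11.25
tcp_pos: [0.5049, 0.151, 0.0606]
tcp_rot: [3.141, -0.0, -1.779]
wrist_force: [-0.9, -1.3, 0.8]
finger_gap: 0.0284
```

Request:
step_arm(
  rows=[0,0.0014,0,0,0,-0.03,0.356,0,0.0014,0,0,0,-0.03,0.356],
)

```text
t: 11.45
tcp_pos: [0.505, 0.1538, 0.0606]
tcp_rot: [3.141, -0.0, -1.839]
wrist_force: [-0.5, -2.3, 0.5]
finger_gap: 0.0278
```

Request:
step_arm(
  rows=[0.0001,0.0014,0,0,0,-0.03,0.356,0.0001,0.0014,0,0,0,-0.03,0.356],
)

```text
t: 11.65
tcp_pos: [0.5052, 0.1566, 0.0606]
tcp_rot: [3.142, -0.0, -1.899]
wrist_force: [-0.8, -2.4, 0.8]
finger_gap: 0.0279
```

Request:
step_arm(
  rows=[0.0002,0.0014,0,0,0,-0.03,0.356,0.0002,0.0014,0,0,0,-0.03,0.356],
)

```text
t: 11.85
tcp_pos: [0.5056, 0.1594, 0.0606]
tcp_rot: [3.141, -0.0, -1.959]
wrist_force: [-0.0, -2.1, 0.7]
finger_gap: 0.0281
```

Run:
```python
from h import *
c=marks("side",["pointer_stud","pointer_tip"]); u=proj(c,[.553,.1507,.068]).astype(int)
cv2.imwrite("pics/c.png",cv2.resize(c["image"][u[1]-75:u[1]+75,u[0]-100:u[0]+100,::-1],(600,450),interpolation=cv2.INTER_CUBIC))
s=ctrl.read_state();print(s["wrist_force"])
```

```text
side pointer_tip 0.51 [322.6 283.6] [0.4855 0.1562 0.047 ]
[-0.84523966 -0.61314814  1.01090805]
```

View pics/c.png

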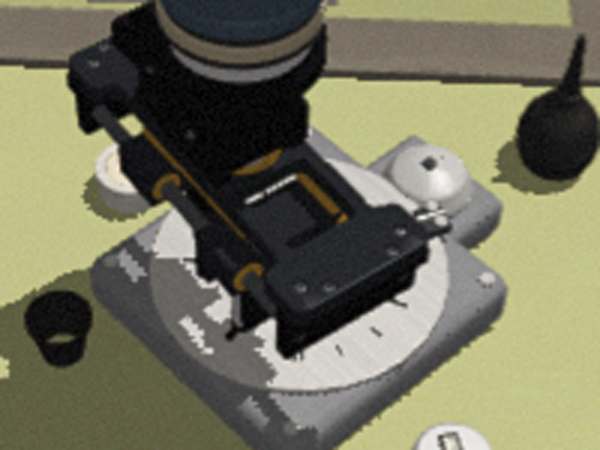

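In the crop the tip shows at (235,330), so it is still following and is now near 5.3 rad. The stop must be close.

Request:
step_arm(
  rows=[0.0003,0.0014,0,0,0,-0.03,0.356,0.0003,0.0014,0,0,0,-0.03,0.356],
)

```text
t: 12.2
tcp_pos: [0.5062, 0.162, 0.0606]
tcp_rot: [-3.141, -0.0, -2.019]
wrist_force: [-0.2, -3.0, 0.9]
finger_gap: 0.0283
```

Request:
step_arm(
  rows=[0.0003,0.0014,0,0,0,-0.03,0.356],
)

```text
t: 12.3
tcp_pos: [0.5065, 0.1631, 0.0606]
tcp_rot: [-3.141, -0.001, -2.049]
wrist_force: [-0.3, -3.7, 1.5]
finger_gap: 0.0279
```

Request:
step_arm(
  rows=[0.0004,0.0014,0,0,0,-0.03,0.356],
)

```text
t: 12.4
tcp_pos: [0.5069, 0.164, 0.0606]
tcp_rot: [-3.141, -0.002, -2.078]
wrist_force: [0.1, -6.6, 0.9]
finger_gap: 0.0279
```

Request:
step_arm(
  rows=[0.0004,0.0014,0,0,0,-0.03,0.356],
)

```text
t: 12.5
tcp_pos: [0.5073, 0.165, 0.0606]
tcp_rot: [-3.141, -0.003, -2.108]
wrist_force: [0.1, -8.4, 0.9]
finger_gap: 0.0277
```

The force is rising at about 2 N per step, so this is the stop. One more step, then a hold.

Request:
step_arm(
  rows=[0.0004,0.0014,0,0,0,-0.03,0.356,0,0,0,0,0,0,0.356,0,0,0,0,0,0,0.356],
)

```text
t: 12.8
tcp_pos: [0.5077, 0.166, 0.0606]
tcp_rot: [-3.14, -0.003, -2.136]
wrist_force: [-0.7, -8.0, 1.4]
finger_gap: 0.028
```

Run:
```python
from h import *
s=ctrl.read_state();print(s["t"],s["tcp_pos"],s["tcp_rot"],s["wrist_force"],s["joint_positions"])
q=np.array(s["tcp_pos"])[:2];C=np.array([.553,.1507]);d=q-C;a=np.arctan2(d[1],d[0]);print(np.hypot(*d),a)
if a>0:a-=2*np.pi
for b in range(3):
    L=[]
    for i in range(10):
        a+=.1; n=C+.0485*np.array([np.cos(a),np.sin(a)]); e=(n-q).round(4); q=q+e; L+=[*map(float,e),0,0,0,.1,.356]
    print(round(a,3),L)
```

```text
12.8 [0.5076606  0.16595654 0.06055543] [-3.14042744e+00 -2.92387720e-03 -2.13648568e+00] [-0.65534833 -8.02592696  1.43705376] [ 0.10836119  0.65721649  1.7880705  -0.00469045  0.69722566  2.24844237]
0.04783746689799127 2.8169980387174047
-2.466 [-0.0019, -0.0045, 0, 0, 0, 0.1, 0.356, -0.0009, -0.0047, 0, 0, 0, 0.1, 0.356, -0.0003, -0.0049, 0, 0, 0, 0.1, 0.356, 0.0001, -0.0048, 0, 0, 0, 0.1, 0.356, 0.0006, -0.0048, 0, 0, 0, 0.1, 0.356, 0.0011, -0.0047, 0, 0, 0, 0.1, 0.356, 0.0015, -0.0046, 0, 0, 0, 0.1, 0.356, 0.002, -0.0045, 0, 0, 0, 0.1, 0.356, 0.0024, -0.0041, 0, 0, 0, 0.1, 0.356, 0.0029, -0.004, 0, 0, 0, 0.1, 0.356]
-1.466 [0.0032, -0.0036, 0, 0, 0, 0.1, 0.356, 0.0036, -0.0033, 0, 0, 0, 0.1, 0.356, 0.0038, -0.0029, 0, 0, 0, 0.1, 0.356, 0.0042, -0.0025, 0, 0, 0, 0.1, 0.356, 0.0044, -0.0021, 0, 0, 0, 0.1, 0.356, 0.0045, -0.0017, 0, 0, 0, 0.1, 0.356, 0.0047, -0.0011, 0, 0, 0, 0.1, 0.356, 0.0048, -0.0007, 0, 0, 0, 0.1, 0.356, 0.0049, -0.0003, 0, 0, 0, 0.1, 0.356, 0.0048, 0.0003, 0, 0, 0, 0.1, 0.356]
-0.466 [0.0048, 0.0008, 0, 0, 0, 0.1, 0.356, 0.0047, 0.0012, 0, 0, 0, 0.1, 0.356, 0.0045, 0.0017, 0, 0, 0, 0.1, 0.356, 0.0044, 0.0021, 0, 0, 0, 0.1, 0.356, 0.0041, 0.0025, 0, 0, 0, 0.1, 0.356, 0.0039, 0.003, 0, 0, 0, 0.1, 0.356, 0.0035, 0.0033, 0, 0, 0, 0.1, 0.356, 0.0032, 0.0037, 0, 0, 0, 0.1, 0.356, 0.0028, 0.0039, 0, 0, 0, 0.1, 0.356, 0.0024, 0.0042, 0, 0, 0, 0.1, 0.356]
```

Request:
step_arm(
  rows=[0.0004,0.0014,0,0,0,-0.02,0.356,0,0,0,0,0,0,0.356,0,0,0,0,0,0,0.356],
)

```text
t: 13.1
tcp_pos: [0.508, 0.1668, 0.0605]
tcp_rot: [-3.14, -0.004, -2.156]
wrist_force: [-0.2, -10.7, 1.9]
finger_gap: 0.0281
```

Request:
step_arm(
  rows=[-0.0019,-0.0045,0,0,0,0.12,0.356,-0.0014,-0.0062,0,0,0,0.12,0.356,-0.0003,-0.0065,0,0,0,0.12,0.356,0.0001,-0.0048,0,0,0,0.12,0.356,0.0006,-0.0048,0,0,0,0.12,0.356,0.0011,-0.0047,0,0,0,0.12,0.356,0.0015,-0.0046,0,0,0,0.12,0.356,0.002,-0.0045,0,0,0,0.12,0.356,0.0024,-0.0041,0,0,0,0.12,0.356,0.0029,-0.004,0,0,0,0.12,0.356],
)

```text
t: 14.1
tcp_pos: [0.5157, 0.1212, 0.0607]
tcp_rot: [-3.14, 0.0, -0.954]
wrist_force: [-0.1, 1.4, -0.1]
finger_gap: 0.0277
```

Request:
step_arm(
  rows=[0.0032,-0.0036,0,0,0,0.1,0.356,0.0036,-0.0033,0,0,0,0.1,0.356,0.0038,-0.0029,0,0,0,0.1,0.356,0.0042,-0.0025,0,0,0,0.1,0.356,0.0044,-0.0021,0,0,0,0.1,0.356,0.0045,-0.0017,0,0,0,0.1,0.356,0.0047,-0.0011,0,0,0,0.1,0.356,0.0048,-0.0007,0,0,0,0.1,0.356,0.0049,-0.0003,0,0,0,0.1,0.356,0.0048,0.0003,0,0,0,0.1,0.356],
)

```text
t: 15.1
tcp_pos: [0.557, 0.1033, 0.0603]
tcp_rot: [-3.14, 0.002, 0.045]
wrist_force: [-2.3, 1.9, 1.6]
finger_gap: 0.0283
```

Run:
```python
from h import *
s=ctrl.read_state();print(s["t"],s["tcp_pos"],s["tcp_rot"],s["wrist_force"],s["joint_positions"])
q=np.array(s["tcp_pos"])[:2];C=np.array([.553,.1507]);d=q-C;a=np.arctan2(d[1],d[0]);print(np.hypot(*d),a)
c=marks("side",["pointer_stud","pointer_tip","rider_nose"])
L=[]
for i in range(8):
        a+=.1; n=C+.0485*np.array([np.cos(a),np.sin(a)]); e=(n-q).round(4); q=q+e; L+=[*map(float,e),0,0,0,.1,.356]; print(round(a,3),e)
```

```text
15.1 [0.55696551 0.10327302 0.06027521] [-3.14040451e+00  2.39349191e-03  4.50577574e-02] [-2.2857562   1.86509253  1.62648978] [-1.44656465e-02  6.84615274e-01  1.70473647e+00  1.52342063e-03
  7.54701418e-01 -6.06330417e-02]
0.04759247948910762 -1.4873774541901437
side pointer_stud 0.18 [348.2 285.8] [0.4898 0.1139 0.068 ]
-1.387 [ 0.0049 -0.0003]
-1.287 [0.0047 0.0012]
-1.187 [0.0046 0.0015]
-1.087 [0.0044 0.0021]
-0.987 [0.0042 0.0024]
-0.887 [0.0039 0.0029]
-0.787 [0.0036 0.0033]
-0.687 [0.0032 0.0036]
```

Request:
step_arm(
  rows=[0.0049,0.0002,0,0,0,0.1,0.356,0.0047,0.0009,0,0,0,0.1,0.356,0.0046,0.0015,0,0,0,0.1,0.356,0.0044,0.0021,0,0,0,0.1,0.356,0.0042,0.0024,0,0,0,0.1,0.356,0.0039,0.0029,0,0,0,0.1,0.356,0.0036,0.0033,0,0,0,0.1,0.356,0.0032,0.0036,0,0,0,0.1,0.356],
)

```text
t: 16.1
tcp_pos: [0.59, 0.1196, 0.0602]
tcp_rot: [-3.139, 0.002, 0.842]
wrist_force: [-1.8, -0.2, -0.2]
finger_gap: 0.0277
```

Run:
```python
from h import *
s=ctrl.read_state();print(s["t"],s["tcp_pos"],s["tcp_rot"],s["wrist_force"])
q=np.array(s["tcp_pos"])[:2];C=np.array([.553,.1507]);d=q-C;a=np.arctan2(d[1],d[0]);print(np.hypot(*d),a)
c=marks("side",["pointer_stud","pointer_tip","rider_nose"]);u=proj(c,[.585,.125,.05]).astype(int)
cv2.imwrite("pics/d.png",cv2.resize(c["image"][u[1]-50:u[1]+50,u[0]-65:u[0]+65,::-1],(650,500),interpolation=cv2.INTER_CUBIC))
print(u)
```

```text
16.1 [0.59004574 0.11957451 0.06019034] [-3.13946621e+00  2.10757184e-03  8.42483337e-01] [-1.84651731 -0.17651604 -0.17529032]
0.04838577209312591 -0.6987716256192408
side pointer_stud 0.94 [380.6 246. ] [0.5829 0.1113 0.068 ]
side pointer_stud 0.34 [399.7 335.1] [0.4568 0.0103 0.068 ]
side pointer_tip 0.41 [348.4 288. ] [0.4998 0.1188 0.047 ]
side rider_nose 0.67 [269.  287.1] [0.4357 0.2209 0.047 ]
[372 248]
```

View pics/d.png

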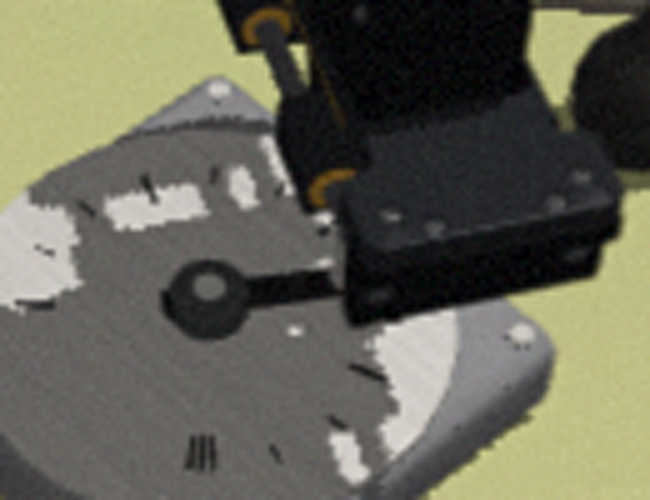

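Request:
step_arm(
  rows=[0.002,0.0022,0,0,0,0.06,0.356,0.0018,0.0024,0,0,0,0.06,0.356,0.0011,0.0016,0,0,0,0.04,0.356,0,0,0,0,0,0,0.356,-0.0013,-0.0022,0,0,0,0,0.356,-0.0013,-0.0022,0,0,0,0,0.356,0,0,0,0,0,0,0.356,0,0,0.02,0,0,0,0.356,0,0,0.03,0,0,0,0.356,0,0,0.03,0,0,0,0.356],
)

```text
t: 17.3
tcp_pos: [0.5935, 0.1213, 0.141]
tcp_rot: [-3.141, 0.0, 0.999]
wrist_force: [0.2, 0.9, 0.1]
finger_gap: 0.028
```

Request:
step_arm(
  rows=[0,0.03,0.03,0,0,0,0.356,0,0.04,0.02,0,0,0,0.356,-0.02,0.045,0,0,0,0,0.356,-0.02,0.045,0,0,0,0,0.356,-0.02,0.045,0,0,0,0,0.356,-0.02,0.045,0,0,0,0,0.356,-0.01,0.045,0,0,0,0,0.356,0,0,0,0,0,0,0.356],
)

```text
t: 18.1
tcp_pos: [0.5016, 0.4222, 0.1908]
tcp_rot: [-3.141, -0.004, 1.005]
wrist_force: [-0.1, -0.2, -0.1]
finger_gap: 0.0283
```

```bash
cat > look.py <<'E'
from h import *
import sys
o=[]
for k in("top","side"):
    c=marks(k,["pointer_stud","pointer_tip","rider_nose","parts_pot","tally_counter","loupe"])
    for n in("rider","pointer"):
        for r in ctrl.regions_of(n,k)[:1]:
            v,u=np.nonzero(r["region"]); p=at_z(c,[u.mean(),v.mean()],.05)[:2]-[.553,.1507]
            print(n,round(r["conf"],2),len(u),"ang",np.arctan2(p[1],p[0]).round(3),"r",np.hypot(*p).round(4))
    u=proj(c,[.585,.13,.05]).astype(int)
    o.append(cv2.resize(c["image"][u[1]-30:u[1]+30,u[0]-39:u[0]+39,::-1],(390,300),interpolation=cv2.INTER_CUBIC)); print("crop",u)
cv2.imwrite(sys.argv[1],np.hstack(o))
s=ctrl.read_state();print(s["t"],s["tcp_pos"],s["tcp_rot"],s["wrist_force"])
E
python3 look.py pics/e.png
```

```text
top pointer_stud 0.62 [352.7 203.2] [0.5947 0.1192 0.068 ]
top pointer_tip 0.85 [359.9 197.6] [0.6086 0.1057 0.047 ]
top rider_nose 0.61 [355.  202.7] [0.5997 0.1141 0.047 ]
top parts_pot 0.74 [352.3 208.4] [0.5987 0.116  0.    ]
top parts_pot 0.67 [265.9 218.3] [0.5805 0.2706 0.    ]
top tally_counter 0.81 [403.8 264.3] [0.4985 0.0254 0.    ]
top loupe 0.75 [282.5 285.1] [0.4613 0.2396 0.    ]
pointer 0.82 366 ang -0.641 r 0.0181
crop [345 210]
side pointer_tip 0.87 [384.6 244.4] [0.6057 0.1148 0.047 ]
side rider_nose 0.59 [385.3 250.7] [0.5947 0.1074 0.047 ]
side parts_pot 0.68 [294.9 236.4] [0.5733 0.2714 0.    ]
side tally_counter 0.67 [400.2 332.2] [0.5016 0.0253 0.    ]
side loupe 0.94 [268.  288.2] [0.4584 0.2443 0.    ]
rider 0.67 114 ang -0.718 r 0.0742
pointer 0.88 490 ang -0.617 r 0.0248
crop [370 247]
19.0 [0.50368514 0.41642917 0.19055765] [3.14159003e+00 4.38216648e-06 9.99534227e-01] [-0.35092328 -0.31954925  0.06834344]
```

View pics/e.png

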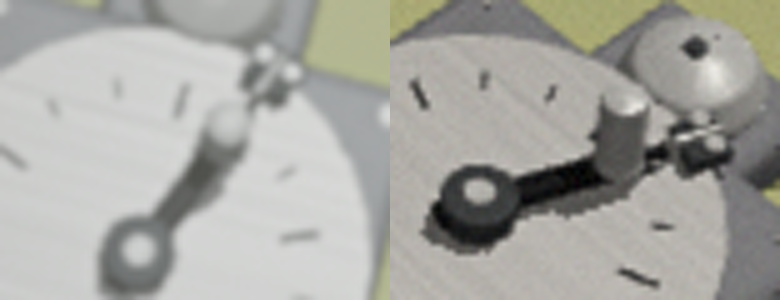

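The pointer appears to run straight into the rider. I'll verify with an overlay of the expected rider outline and pointer axis.

Run:
```python
from h import *
C=np.array([.553,.1507]); o=[]; S=10
for k in("top","side"):
    c=ctrl.read_camera(k)
    dx=dial(k,c)[:2]
    u=proj(c,[.607,.112,.05]).astype(int)-[19,24]
    im=cv2.resize(c["image"][u[1]:u[1]+50,u[0]:u[0]+39,::-1],(390,500),interpolation=cv2.INTER_CUBIC)
    cc=C
    for a,col in((-.55,(255,0,0)),(-.64,(0,200,0)),(-.73,(0,0,255))):
        P=[((proj(c,[*(cc+r*np.array([np.cos(a),np.sin(a)])),.05])-u+.5)*S).astype(int) for r in (.055,.066,.086)]
        cv2.line(im,P[0].tolist(),P[2].tolist(),col,1); cv2.circle(im,P[1].tolist(),3,col,1)
    o.append(im)
cv2.imwrite("pics/f.png",np.hstack(o))
```

```text
top dial [0.553  0.1507 0.0792] rms 0.0004
side dial [0.5423 0.1321 0.0604] rms 0.0109
```

View pics/f.png

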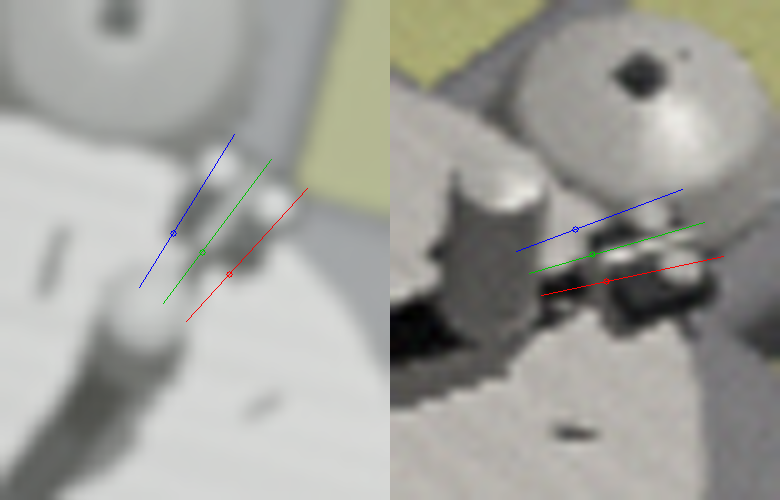

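Run:
```python
from h import *
def samp(c,C,a,r,z):
    p=proj(c,[C[0]+r*np.cos(a),C[1]+r*np.sin(a),z]).astype(np.float32)
    return float(cv2.remap(c["image"].mean(2).astype(np.float32),p[:1].reshape(1,1),p[1:].reshape(1,1),1)[0,0])
A=np.arange(-1.0,-.28,.02)
for k in("top","side"):
    c=ctrl.read_camera(k)
    for C in([.553,.1507],):
        for nm,rs,z in(("bar",np.arange(.018,.036,.002),.05),("tipbar",np.arange(.058,.066,.0015),.049),("rider",np.arange(.068,.086,.002),.051)):
            I=np.array([np.mean([samp(c,C,a,r,z) for r in rs]) for a in A])
            print(k,nm,dict(zip(A.round(2).tolist(),I.astype(int).tolist())))
```

```text
top bar {-1.0: 183, -0.98: 173, -0.96: 161, -0.94: 150, -0.92: 139, -0.9: 130, -0.88: 123, -0.86: 116, -0.84: 110, -0.82: 105, -0.8: 100, -0.78: 97, -0.76: 94, -0.74: 92, -0.72: 91, -0.7: 91, -0.68: 91, -0.66: 90, -0.64: 90, -0.62: 90, -0.6: 91, -0.58: 95, -0.56: 102, -0.54: 111, -0.52: 123, -0.5: 137, -0.48: 151, -0.46: 164, -0.44: 175, -0.42: 184, -0.4: 191, -0.38: 196, -0.36: 200, -0.34: 204, -0.32: 206, -0.3: 207}
top tipbar {-1.0: 212, -0.98: 212, -0.96: 213, -0.94: 213, -0.92: 213, -0.9: 213, -0.88: 212, -0.86: 212, -0.84: 212, -0.82: 212, -0.8: 212, -0.78: 210, -0.76: 207, -0.74: 202, -0.72: 195, -0.7: 183, -0.68: 167, -0.66: 155, -0.64: 159, -0.62: 173, -0.6: 185, -0.58: 189, -0.56: 192, -0.54: 196, -0.52: 202, -0.5: 207, -0.48: 209, -0.46: 210, -0.44: 211, -0.42: 211, -0.4: 211, -0.38: 211, -0.36: 211, -0.34: 210, -0.32: 208, -0.3: 204}
top rider {-1.0: 192, -0.98: 192, -0.96: 192, -0.94: 192, -0.92: 191, -0.9: 190, -0.88: 190, -0.86: 190, -0.84: 190, -0.82: 189, -0.8: 184, -0.78: 169, -0.76: 148, -0.74: 139, -0.72: 144, -0.7: 148, -0.68: 148, -0.66: 154, -0.64: 164, -0.62: 
[... 761 characters left out ...]
76: 77, -0.74: 55, -0.72: 42, -0.7: 42, -0.68: 54, -0.66: 74, -0.64: 116, -0.62: 151, -0.6: 160, -0.58: 158, -0.56: 151, -0.54: 143, -0.52: 132, -0.5: 123, -0.48: 113, -0.46: 104, -0.44: 101, -0.42: 119, -0.4: 162, -0.38: 195, -0.36: 198, -0.34: 188, -0.32: 178, -0.3: 173}
side rider {-1.0: 148, -0.98: 146, -0.96: 145, -0.94: 139, -0.92: 130, -0.9: 113, -0.88: 90, -0.86: 63, -0.84: 49, -0.82: 49, -0.8: 62, -0.78: 78, -0.76: 95, -0.74: 99, -0.72: 104, -0.7: 111, -0.68: 145, -0.66: 148, -0.64: 102, -0.62: 97, -0.6: 106, -0.58: 124, -0.56: 140, -0.54: 143, -0.52: 148, -0.5: 151, -0.48: 151, -0.46: 151, -0.44: 148, -0.42: 146, -0.4: 146, -0.38: 149, -0.36: 150, -0.34: 151, -0.32: 151, -0.3: 152}
```

In both cameras the tip is about 0.02–0.04 rad from the rib (1.3–2.6 mm), inside the 6 mm limit, and the arm is clear. I'll hand it in.

```bash
python3 -c "
from rig import ctrl
print(ctrl.read_state()['t'],ctrl.close_job())"
```

```text
the job is handed in; nothing more can be done
19.3 None
```

The timer is set and the job handed in at 19.3 s; no verdict came back, so the result rests on my own checks.

**Setting it:** I straddled the stud with the partly open fingers and turned the pointer clockwise past the 60 mark. At about 5.3–5.4 rad the wrist force climbed from about 2.5 N to 10.7 N, roughly 8 N on the stop once friction is taken off. I then brought the pointer back to the rider, backed the finger off the stud and withdrew.

**Last checks:**
- **Alignment:** The tip stood about 0.02 rad from the rider's rib in the top camera and about 0.04 rad in the side camera. That is roughly 1.3–2.6 mm against the 6 mm limit.
- **Rider and bystanders:** The rider's rib was at the angle first measured, within 0.01 rad in the top view. The side view put the rider 0.03–0.08 rad off that angle; I took this as calibration error. The pot, counter and loupe read within about 7 mm of their first positions. I put that down to detection noise, as the fingers stayed about 60 mm above the bench or higher.
- **Disagreements:** The side-camera dial fit was poor and I discarded it. The networks' own tip and rider marks differed by up to about 12 mm in the final pictures. I relied on the brightness profiles instead.

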